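# Re-index a tilting swivel work table

## Task

Set the clamped-up part for its next trimming cut: turn the swivel table to the hole with the turquoise paint dot and tilt its top to 45 degrees. Each movement is locked by a spring plunger, so pull its knob out, move to the hole and let it snap fully home, then take the hand away. Leave the things standing around the table where they are.

Things in the scene. Friction and masses are not known exactly. Their poses are not given: they have to be found in the camera images.
- angle_table: Grey cast base of a bolted-down tilting swivel table. Origin on the bench on the upright swivel axis; its x points away from the front sector, z up. The front sector (radius 186 mm, +-58 deg about -x, top 30 mm high) has 9 holes 10 deg apart at radius 135 mm, with paint dots beside four of them. Low ridges half-way between holes lead a released pin into the nearer hole.
- swivel (a joint): Turn of the table about the upright swivel axis, rad, range +-0.78, positive anticlockwise from above; 0 when the knob arm points along the base's -x. Holes at every 0.1745 (10 deg) from -0.698 to 0.698. Turns easily with its plunger pulled, locked (about 0.3 deg play) when the pin is home. At the start it is in one of the middle three holes, rarely stuck on a ridge between two.
- swivel_knob (a point): Centre of the swivel plunger's black knob with red cap: 28 mm diameter, 25 mm tall, upright, turns freely on its stem. 75 mm above the bench with the pin home, 135 mm from the swivel axis. Site z is up (pull direction); point x points to the swivel axis. The arm under it is 40 mm wide, its top 45.5 mm above the bench; barrel top 58.5 mm.
- swivel_plunger (a joint): How far the swivel plunger is pulled up, m: 0 fully home in a hole, 0.012 fully out. Spring force 9 N at 0, 13 N fully out. The pin clears all ridges from 0.0083; between holes it rests at 0.004 to 0.0083.
- pointer (a point): Tip of the steel pointer at the end of the knob arm, 163.5 mm from the swivel axis, 36 mm above the bench; turns with the table.
- turquoise_mark (a point): Turquoise paint dot, 18 mm, on the sector 173.5 mm from the swivel axis, in line with the wanted hole, so the pointer tip ends 10 mm short of it. Its hole is at swivel -0.698, -0.349, 0.349 or 0.698; orange, red and white dots beside the others are for other jobs.
- tilt (a joint): Tilt of the top, rad, range -0.04 to 1.09: 0 level, positive with the edge nearest the swivel knob going down. Holes at 0, 0.262, 0.524, 0.785 (45 deg, yellow line on the quadrant's rim) and 1.047. Nearly balanced; locked (0.5 deg play) when the pin is home. At the start it is in the 0, 15 or 30 deg hole, rarely stuck on a ridge between two.
- tilt_axis (a point): Point on the level tilt axis above the swivel axis, 125 mm above the bench; turns with the swivel (its y runs along the tilt axis towards the tilt knob, its -x towards the swivel knob). The top is 150 x 124 mm; with its clamped part it stays within 85 mm of this axis; the quadrant on the knob's side reaches 102 mm.
- tilt_knob (a point): Centre of the tilt plunger's black knob with red cap: 28 mm diameter, 25 mm long, axis level, turns freely. Pin home it stands 119.5 mm out from the point tilt_axis along that point's y, on an 85 mm circle about the axis, 30 deg behind upright (away from the swivel knob) at tilt 0 and 15 deg in front at 45 deg. Site z is the outward pull direction. Free space above and beside; its ear and barrel lie inward.
- tilt_plunger (a joint): How far the tilt plunger is pulled outward, m: 0 fully home in a hole, 0.012 fully out. Spring force 9 N at 0, 13 N fully out. The pin clears all ridges from 0.0083; between holes it rests at 0.004 to 0.0083.
- paint_bottle_mid (a point): Bystander: white paint bottle with amber label and blue nozzle, 62 mm diameter, 230 mm tall, standing; point half-way up. It, the tub and the pot stand left, right and front right of the table, 0.2 to 0.29 m from the swivel axis.
- tub_mid (a point): Bystander: cream plastic tub, 100 x 80 x 55 mm, open top; point half-way up its middle.
- brush_pot_mid (a point): Bystander: blue pot, 72 mm diameter, 100 mm tall, with three brushes that reach 190 mm above the bench; point on its axis 50 mm up.
- knife_mid (a point): Bystander: craft knife with its blade drawn in, black and orange, 135 x 22 x 16 mm, lying flat; point at its middle.

How it is judged:
By the outcome, as a careful person would: the job done as asked, in the order asked, and still so for the second after the job is handed in, with the robot touching nothing.
It also fails if it takes over 48 s, if anything falls off the work surface, if the arm or the gripper's body presses on something with over 40 N, if the wrist force passes 120 N, or if a joint passes its speed limit or range.

## Robot

A 6-joint arm with a two-finger parallel gripper is mounted at the origin on the work surface. World frame = base frame: x ahead of the robot, y to its left, z up, the work surface at z = 0. Lengths are in m, angles in rad, forces in N, time in s.
With the tool pointing down it reaches from about 0.225 to 0.875 m from the base axis. Payload 3.4 kg.
Tool frame: the origin (TCP) lies between the finger pads; the fingertips stand 14 mm ahead of it and the grasp point (between the pads) lies 5 mm behind it; z points along the fingers, y is the direction in which the jaws open and shut (so a half turn about z gives the same grasp; the last joint's range is limited). The gripper opens to 85 mm and grips with 20 to 120 N. Pads are 22 mm wide; open, the fingers measure 114 mm over their backs; the gripper's body (76 mm by 85 mm) begins 54 mm behind the grasp point. The pads swing forward as they close: fully open they stand 13 mm farther back than shut.
Start: joints at [-0.121, 0.276, 1.505, -0, 1.361, -0.121], TCP at [0.575, -0, 0.245] pointing down, gripper open.
Joint ranges: [-2.89, 2.89], [-0.75, 2.08], [0.22, 2.7], [-1.18, 4.32], [0.11, 2.71], [-2.7, 2.7]. Speed limits (rad/s): [2.57, 2.57, 3.14, 3.14, 3.14, 3.14].

## Interface

Orientations are given as a unit quaternion [w, x, y, z].
In Python, from rig import manip, get_image, job gives the robot as it stands. The module is installed in compiled form; this text tells all that it offers.
- The arm moves only by the tool step_arm, never from a script. Its argument "moves" is one flat list of numbers, 5 for each row, row after row: the shift along the tool's x, y, z as a fraction of full scale, then the turn about the tool's z as a fraction of full scale, then the gripper's target within -1 to 1 (shut at 1, half-way at 0, fully open at -1). In form: [dx, dy, dz, twist, hand, dx, dy, dz, twist, hand, ...]. A call has 1 to 5 rows; each row is the pose to reach, as a shift and turn from the pose commanded when the call began, along the tool's axes at that moment, turning the shorter way round; what a row does not reach only later rows make up. Full scale, the value 1, is 500 mm for a shift and pi rad for a turn. A row lasts 1/10 s, in which the tool goes at most 50 mm and 8.59 degrees, less where a joint would pass 70% of its speed; a pose out of reach is approached as far as the arm can. A call with a number of a shift or a turn outside -1 to 1 is refused whole. A call with a gripper value outside its range is refused whole. The fingers move at their own pace and stop on an object; "force" is the grip in N (left out, the last holds). Time passes only in rows, so rows that repeat a pose let the fingers close. It gives the time, the measured TCP pose, the force and the opening at its end, in the units of the state.
- manip.get_state(): the state, without advancing time (a new reading comes with each control period).
- get_image(name): name is "scene" or "side" or "wrist"; returns a dict with "frame" (384x512x3 uint8, blue, green, red), "fx", "fy", "cx", "cy" (pixels), "k1" (the pictures are not rectified: a ray, as slopes to the right and down, at radius r is drawn at 1 + k1 r^2 times it, then the intrinsics apply), "rvec" (rotation vector, rad) and "tvec" (3), from world to camera coordinates, as OpenCV has them; the wrist camera has in their place "T_tool_cam" (4x4, takes a point from camera to tool coordinates, whose origin is the TCP and whose axes are the flange's). Camera axes: x right, y down, z forward; pixel columns grow to the right and rows downward; lengths in m; the calibration is good to about 2 mm. A picture is of the moment at which its call begins: read the wrist's pose just before it. There is no depth.
- job.sign_off(): hands the job in, once; it reports no verdict.
The state is a dict: "clock": time; "qpos": joint angles; "qd": joint speeds; "effort": joint torques, N m; "position": TCP position; "ee_rot": TCP orientation; "contact_force": force on the tool from outside, world axes, zero at the start; "moment": the same for the moment, N m; "width": finger opening in m.
Only numpy, scipy, OpenCV 4.12 (cv2) and the standard library are available. Lean on these libraries where they do the work, as an engineer would, in place of code of your own. Each camera call takes 0.05 s, during which the arm holds its last target. There are 200 camera calls.

## Working session

There is one attempt and no reset: what is moved stays moved. The work goes in short steps, Python scripts to look and compute and a tool call to move; the robot and the scene stay as the last step left them, time stands still between calls to the robot, and variables do not carry over. Pictures are saved under pics/ and viewed, about 8 in all and at most 12, crops included, and the job is handed in when it is done.

Besides the shell and the picture viewer there is one more tool, called in YAML: its name, and indented under it one key for each argument. step_arm: Moves the arm, as the interface text tells. Its arguments: {"type":"object","properties":{"moves":{"type":"array","items":{"type":"number","minimum":-1,"maximum":1}},"force":{"type":"number"}},"required":["moves"]}

```bash
mkdir -p pics; ls
cat > h.py <<'E'
import numpy as np, cv2
from rig import manip, get_image, job
from scipy.spatial.transform import Rotation as R
def snap(n,f):
    s=manip.get_state(); d=get_image(n); cv2.imwrite(f'pics/{f}.png',d['frame']); 
    np.save(f'pics/{f}.npy',{'d':d,'s':s},allow_pickle=True); return d,s
def load(f):
    o=np.load(f'pics/{f}.npy',allow_pickle=True).item(); return o['d'],o['s']
def cam(d,s):
    if 'rvec' in d:
        M=R.from_rotvec(np.ravel(d['rvec'])).as_matrix(); return M,np.ravel(d['tvec'])
    T=np.eye(4);q=s['ee_rot'];T[:3,:3]=R.from_quat([q[1],q[2],q[3],q[0]]).as_matrix();T[:3,3]=s['position']
    T=np.linalg.inv(T@np.array(d['T_tool_cam'])); return T[:3,:3],T[:3,3]
def K(d): return np.array([[d['fx'],0,d['cx']],[0,d['fy'],d['cy']],[0,0,1.]])
def ray(d,s,px):
    M,t=cam(d,s); p=cv2.undistortPoints(np.array([[px]],float),K(d),np.array([d['k1'],0,0,0.]))[0,0]
    return -M.T@t, M.T@np.array([p[0],p[1],1])
def atz(d,s,px,z):
    c,v=ray(d,s,px); return c+v*(z-c[2])/v[2]
def proj(d,s,P):
    M,t=cam(d,s); return cv2.projectPoints(np.array(P,float).reshape(-1,1,3),cv2.Rodrigues(M)[0],t,K(d),np.array([d['k1'],0,0,0.]))[0][:,0]
def tri(obs):
    A=np.zeros((3,3));b=np.zeros(3)
    for c,v in obs:
        v=v/np.linalg.norm(v);Q=np.eye(3)-np.outer(v,v);A+=Q;b+=Q@c
    return np.linalg.solve(A,b)
E
python3 - <<'E'
from h import *
a,_=snap('scene','s0');b,_=snap('side','d0');w,s=snap('wrist','w0')
for f in ('s0','d0','w0'):
    im=cv2.imread(f'pics/{f}.png'); cv2.imwrite(f'pics/{f}b.png',cv2.resize(im,(800,600),interpolation=cv2.INTER_CUBIC))
for d in(a,b): M,t=cam(d,s);print(-M.T@t, M[2],d['fx'])
print(s['clock'],s['position'],s['ee_rot'],w['T_tool_cam'])
E
```

```text
pics
[ 1.02483776 -0.85308315  0.91475387] [-0.38157358  0.71154705 -0.59000203] 498.59474166645197
[ 0.46397537 -0.76783882  1.23688986] [ 0.03179547  0.60804795 -0.79326335] 477.1910979933113
0.1 [5.74540967e-01 6.46978766e-05 2.44523254e-01] [-6.54779533e-04  7.07104709e-01  7.07108373e-01 -5.00997050e-04] [[ 6.81361093e-04 -9.54583988e-01 -2.97941178e-01  7.53679469e-02]
 [ 9.99998788e-01  1.06752695e-03 -1.13339105e-03  1.47301533e-04]
 [ 1.39997719e-03 -2.97940044e-01  9.54583558e-01 -1.28934334e-01]
 [ 0.00000000e+00  0.00000000e+00  0.00000000e+00  1.00000000e+00]]
```

View pics/s0b.png

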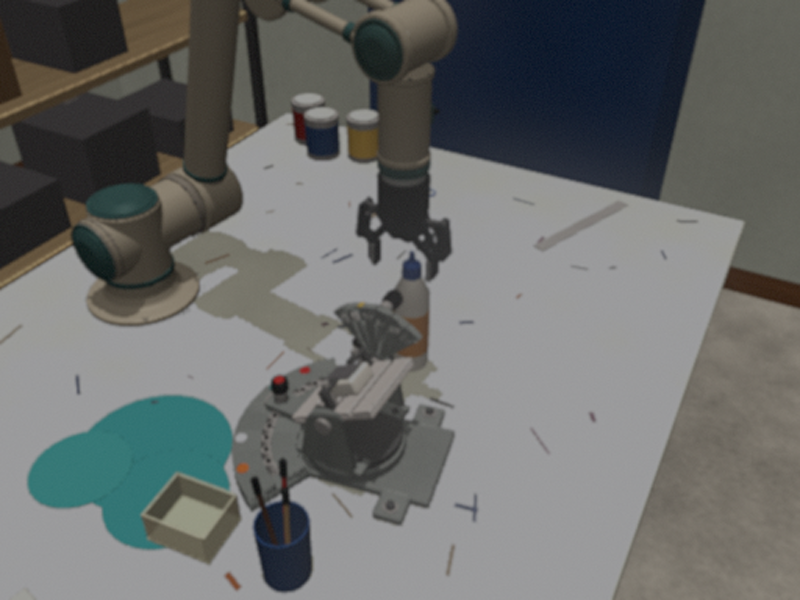

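View pics/d0b.png

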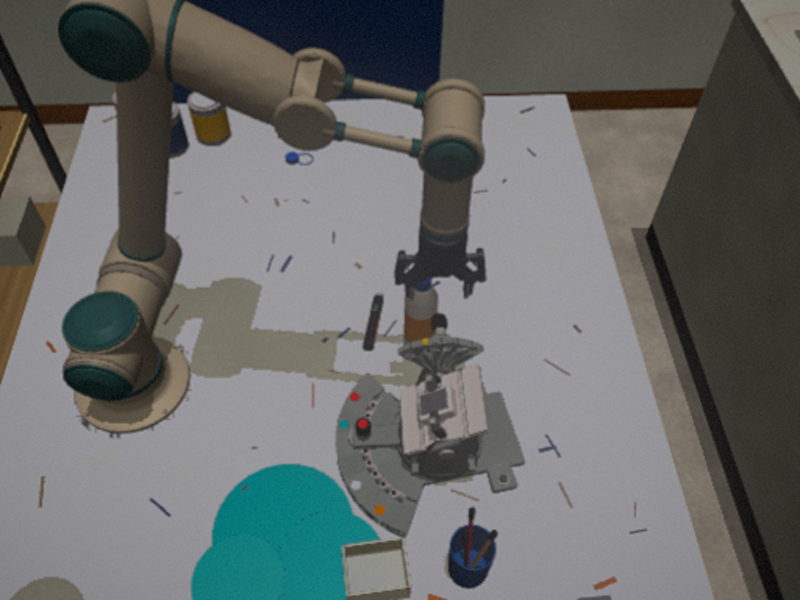

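The scene view shows the table with the bottle behind it, the tub and pot in front, and its sector facing the robot. In the side view the dots are red (354,397), turquoise (344,425), white (356,485) and orange (379,510). The swivel knob is at (363,426) and the tilt knob at (440,322). Next I'll fit the base pose from the dots.

```bash
cat > fit.py <<'E'
from h import *
from scipy.optimize import least_squares
obs=[]
side={'r':(354,397),'t':(344,425),'w':(356,485),'o':(379,510)}
scene={'r':(305,370),'w':(241,438),'o':(242,468)}
ang={'r':-.698,'t':-.349,'w':.349,'o':.698}
D,s=load('d0');S,_=load('s0')
def refine(d,p,name):
    # weighted centroid of saturated pixels near p
    p=np.array(p)*.64; x,y=p.round().astype(int); f=d['frame'].astype(float)
    w=f[y-5:y+6,x-5:x+6]
    if name=='w': m=(w.min(2)>w.min(2).max()*.85)
    else:
        q=w.max(2)-w.min(2); m=q>.5*q.max()
    yy,xx=np.nonzero(m); return np.array([x-5+xx.mean(),y-5+yy.mean()])
L=[]
for d,o in((D,side),(S,scene)):
    for k in o:
        r=refine(d,o[k],k); P=atz(d,s,r,.03); print(k,np.array(o[k])*.64,r,P.round(4)); L.append((k,P,d,r))
def mod(v):
    out=[]
    for k,P,d,r in L:
        a=np.pi+v[2]+ang[k]; out.append(np.array([v[0]+.1735*np.cos(a),v[1]+.1735*np.sin(a)])-P[:2])
    return np.ravel(out)
r=least_squares(mod,[.62,-.2,0]);print(r.x,(r.fun.reshape(-1,2)*1000).round(1))
E
python3 fit.py
python3 - <<'E'
from h import *
D,s=load('d0');S,_=load('s0')
for f,d,x,y in(('c1',D,200,180),('c2',S,140,180)):
    cv2.imwrite(f'pics/{f}.png',cv2.resize(d['frame'][y:y+150,x:x+160],(800,750) if 0 else (640,600),interpolation=cv2.INTER_CUBIC))
c=[cv2.imread(f'pics/c{i}.png') for i in(1,2)]
cv2.imwrite('pics/c12.png',cv2.resize(np.hstack(c),(800,375)))
E
```

```text
r [226.56 254.08] [226.60869565 253.2173913 ] [ 0.4251 -0.0657  0.03  ]
t [220.16 272.  ] [219.6  271.04] [ 0.4047 -0.1225  0.03  ]
w [227.84 310.4 ] [227.40740741 309.92592593] [ 0.4252 -0.2397  0.03  ]
o [242.56 326.4 ] [242.41935484 325.93548387] [ 0.4638 -0.2858  0.03  ]
r [195.2 236.8] [194.7 236.5] [ 0.4235 -0.0647  0.03  ]
w [154.24 280.32] [153.61764706 279.26470588] [ 0.4222 -0.2371  0.03  ]
o [154.88 299.52] [154.88235294 299.23529412] [ 0.4627 -0.2848  0.03  ]
[ 0.5746541  -0.15227579  0.17312148] [[-0.6  0.4]
 [-0.8  0.6]
 [-0.9  0.9]
 [-0.9  0.8]
 [ 1.  -0.7]
 [ 2.  -1.7]
 [ 0.2 -0.2]]
```

View pics/c1.png

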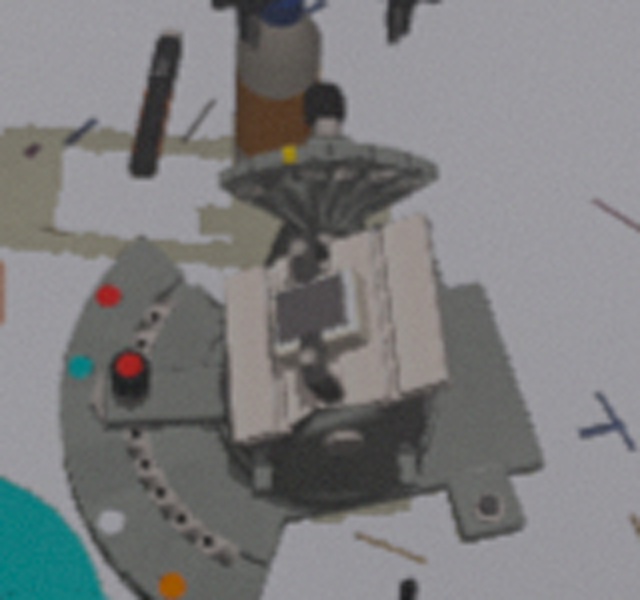

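View pics/c2.png

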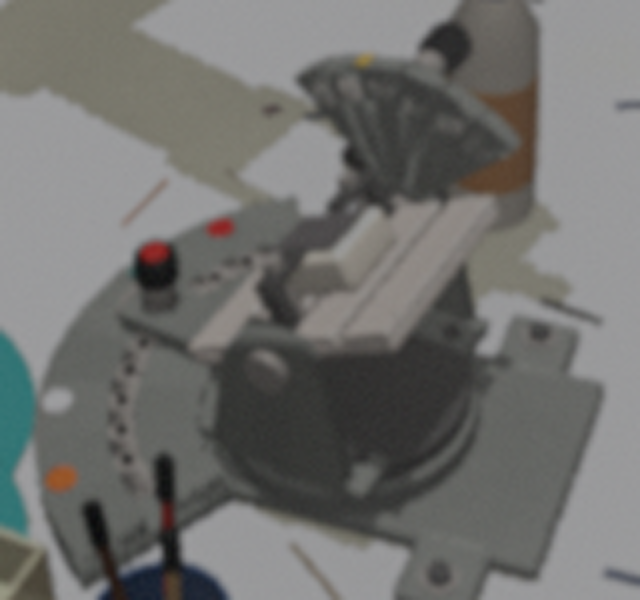

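The crops show the swivel-knob cap at side px (232.2,271.2) and scene px (178.8,243.2), and the tilt knob at (281.2,205.5) and (252,191.3). The dot fit agrees within 2 mm, which puts the turquoise hole at swivel -0.349.

Run:
```python
from h import *
D,s=load('d0');S,_=load('s0')
O=np.array([.5747,-.1523]);yaw=.1731
P=tri([ray(D,s,(232.2,271.2)),ray(S,s,(178.8,243.2))]);print('cap',P,'exp z .0875');v=P[:2]-O
print('r',np.hypot(*v),'swivel',(np.arctan2(v[1],v[0])-np.pi-yaw+np.pi)%(2*np.pi)-np.pi)
P=tri([ray(D,s,(281.2,205.5)),ray(S,s,(252,191.3))]);print('tiltknob',P)
for sw in(-.1745,0,.1745):
  a=yaw+sw;X=np.array([np.cos(a),np.sin(a)]);Y=np.array([-X[1],X[0]]);v=P[:2]-O
  print(sw,'y',v@Y,'x',v@X,'z',P[2]-.125,'deg behind',np.degrees(np.arctan2(v@X,P[2]-.125)),np.hypot(v@X,P[2]-.125))
print('bottle tip',atz(S,s,(411*.64,253*.64),.23))
for px in((390*.64,340*.64),(429*.64,340*.64)): print('edges scene z.07',atz(S,s,px,.08))
x0=200+237/4;x1=200+322/4
for px in((x0,180+75/4),(x1,180+75/4)): print('edges side z.12',[atz(D,s,px,z).round(3) for z in(.1,.15)])
print('knob sets')
for sw in(-.349,-.1745,0): 
  a=yaw+sw;X=np.array([np.cos(a),np.sin(a)]);print(sw,O-.135*X)
a=yaw-.349;X=np.array([np.cos(a),np.sin(a)]);Y=np.array([-X[1],X[0]])
for t in(0,15,30,45): 
  b=np.radians(30-t);print(t,O+.1195*Y+X*.085*np.sin(b),.125+.085*np.cos(b))
```

```text
cap [ 0.44151663 -0.15409111  0.08649871] exp z .0875
r 0.13319541710843633 swivel -0.15965239481630888
tiltknob [ 0.57730475 -0.03271103  0.21241668]
-0.1745 y 0.11959249525359888 x 0.0024373224497753173 z 0.0874166760661386 deg behind 1.5970879459683114 0.08745064776876377
0 y 0.11735314265081837 x 0.023163449045488126 z 0.0874166760661386 deg behind 14.841020504365567 0.0904335149495757
0.1745 y 0.11154941597678418 x 0.04318603080794318 z 0.0874166760661386 deg behind 26.290527231534924 0.0975023513121444
bottle tip [0.55449114 0.06721041 0.23      ]
edges scene z.07 [0.54201994 0.0197285  0.08      ]
edges scene z.07 [0.59908629 0.05078694 0.08      ]
edges side z.12 [array([0.526, 0.075, 0.1  ]), array([0.524, 0.038, 0.15 ])]
edges side z.12 [array([0.589, 0.072, 0.1  ]), array([0.584, 0.035, 0.15 ])]
knob sets
-0.349 [ 0.44178313 -0.12867577]
-0.1745 [ 0.43970013 -0.152111  ]
0 [ 0.4417175  -0.17555197]
0 [ 0.63745602 -0.04208121] 0.1986121593216773
15 [ 0.61727197 -0.03849376] 0.2071036952345708
30 [ 0.59561182 -0.03464395] 0.21000000000000002
45 [ 0.57395167 -0.03079414] 0.2071036952345708
```

Swivel is -0.16, so it sits in the -0.1745 hole with the turquoise hole one step clockwise. Tilt is about 28°, so it's in the 30° hole. The bottle's axis is near (0.556, 0.06). I'll lift, fly over the swivel knob and turn the tool -90°.

step_arm:
  moves: [0,0,-0.1,-0.04,-0.4,-0.3,-0.27,-0.1,-0.24,-0.4,-0.3,-0.27,-0.1,-0.24,-0.4,-0.3,-0.27,-0.1,-0.24,-0.4,-0.3,-0.27,-0.1,-0.24,-0.4]

```text
clock: 0.65
position: [0.4497, -0.1391, 0.2952]
ee_rot: [-0.0, 0.427, 0.904, -0.0]
contact_force: [-0.4, -1.5, -1.0]
width: 0.0596
```

```bash
cat >> h.py <<'E'
def go(target,yang=None):
    "fractions to reach TCP target; yang = world heading of tool y (mod pi), deg"
    s=manip.get_state();q=s['ee_rot'];M=R.from_quat([q[1],q[2],q[3],q[0]]).as_matrix()
    d=M.T@(np.array(target)-s['position'])/.5
    h=np.degrees(np.arctan2(M[1,1],M[0,1])); tw=0
    if yang is not None:
        tw=-(((yang-h+90)%180)-90)/180
    print('t',round(s['clock'],2),'pos',np.round(s['position'],4),'yhead',h.round(2),'w',round(s['width'],4),'F',np.round(s['contact_force'],1),'q6',round(s['qpos'][5],2))
    print('  -> ',d.round(4),'twist',round(tw,4),'tilt err',np.round(M[:2,2],4))
E
python3 -c "
from h import *
go([.4397,-.1521,.22],90)"
```

```text
t 0.65 pos [ 0.4497 -0.1391  0.2952] yhead 39.4 w 0.0596 F [-0.4 -1.5 -1. ] q6 -1.14
  ->  [-0.0074 -0.0319  0.1505] twist -0.2811 tilt err [-0.0002 -0.0003]
```

step_arm:
  moves: [-0.004,-0.02,0.14,-0.28,-0.4,-0.004,-0.02,0.14,-0.28,-0.4,-0.004,-0.02,0.14,-0.28,-0.4,-0.004,-0.02,0.14,-0.28,-0.4,-0.004,-0.02,0.14,-0.28,-0.4]

```text
clock: 1.15
position: [0.4443, -0.146, 0.2249]
ee_rot: [-0.0, 0.067, 0.998, 0.0]
contact_force: [0.4, 0.7, -0.5]
width: 0.06
```

```bash
python3 -c "
from h import *
w,s=snap('wrist','w1')
cv2.imwrite('pics/w1b.png',cv2.resize(w['frame'],(800,600)))
go([.4397,-.1521,.085],90)
print(proj(w,s,[[.4397,-.1521,.0875],[.4418,-.1287,.0875]])/.64)"
```

```text
t 1.2 pos [ 0.4444 -0.146   0.225 ] yhead 82.57 w 0.0597 F [-0.1  0.   0.9] q6 -1.91
  ->  [ 0.0074 -0.0134  0.28  ] twist -0.0413 tilt err [-0.0008  0.0004]
[[396.26001387 280.51044067]
 [436.87831785 278.80989866]]
```

View pics/w1b.png

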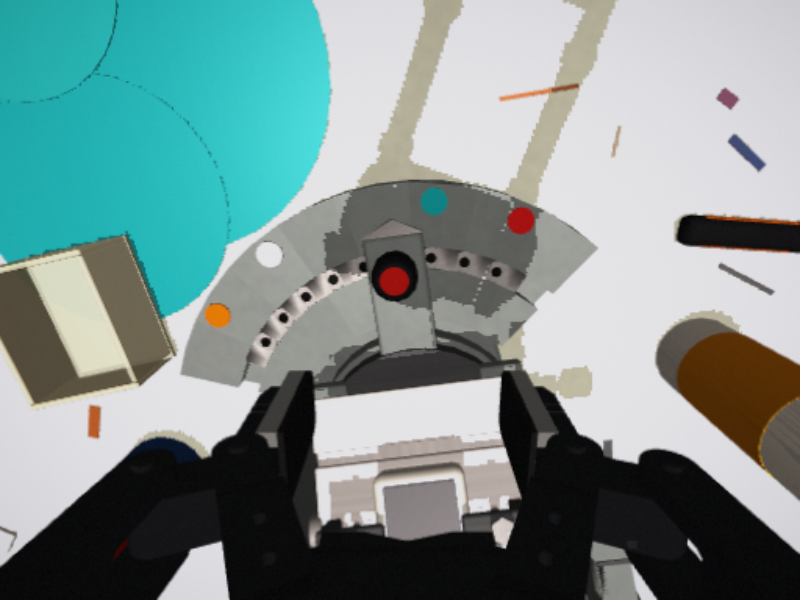

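The wrist view shows the cap at (394,281), predicted (396,280), and the turquoise dot at (433,201), one hole to the right. I'll descend onto the knob.

step_arm:
  moves: [0.0074,-0.013,0.1,-0.041,-0.4,0.0074,-0.013,0.2,-0.041,-0.4,0.0074,-0.013,0.26,-0.041,-0.4,0.0074,-0.013,0.3,-0.041,-0.4,0.0074,-0.013,0.3,-0.041,-0.4]

```text
clock: 1.7
position: [0.4379, -0.1508, 0.0728]
ee_rot: [-0.003, 0.006, 1.0, 0.002]
contact_force: [-0.2, 0.6, -0.1]
width: 0.0596
```

```bash
python3 -c "
from h import *
go([.4397,-.1521,.075],90)"
```

```text
t 1.7 pos [ 0.4379 -0.1508  0.0728] yhead 89.27 w 0.0596 F [-0.2  0.6 -0.1] q6 -2.04
  ->  [-0.0037 -0.0025 -0.0044] twist -0.0041 tilt err [-0.0061  0.0032]
```

Close the jaws at 50 N, let them settle, then lift.

step_arm:
  moves: [-0.003,-0.002,-0.004,0,1,-0.003,-0.002,-0.004,0,1,-0.003,-0.002,-0.004,0,1,-0.003,-0.002,-0.004,0,1,-0.003,-0.002,-0.004,0,1]
  force: 50

```text
clock: 2.2
position: [0.4431, -0.1534, 0.0792]
ee_rot: [0.002, 0.006, 1.0, -0.001]
contact_force: [0.7, 1.8, 6.3]
width: 0.026
```

```bash
python3 -c "
from h import *
go([.4397,-.1521,.087],90)"
```

```text
t 2.2 pos [ 0.4431 -0.1534  0.0792] yhead 89.37 w 0.026 F [0.7 1.8 6.3] q6 -2.04
  ->  [ 0.0068  0.0025 -0.0157] twist -0.0035 tilt err [ 0.0042 -0.0015]
```

step_arm:
  moves: [0,0,0,0,1,0,0,0,0,1]

```text
clock: 2.4
position: [0.4431, -0.1534, 0.0791]
ee_rot: [0.002, 0.006, 1.0, -0.001]
contact_force: [0.7, 1.1, 7.0]
width: 0.0259
```

```bash
python3 -c "
from h import *
go([.4397,-.1521,.087],90)
d,s=snap('side','d2'); cv2.imwrite('pics/d2c.png',cv2.resize(d['frame'][200:320,180:340],(800,600),interpolation=cv2.INTER_CUBIC))"
```

```text
t 2.4 pos [ 0.4431 -0.1534  0.0791] yhead 89.36 w 0.0259 F [0.7 1.1 7. ] q6 -2.04
  ->  [ 0.0068  0.0025 -0.0158] twist -0.0035 tilt err [ 0.0041 -0.0014]
```

View pics/d2c.png

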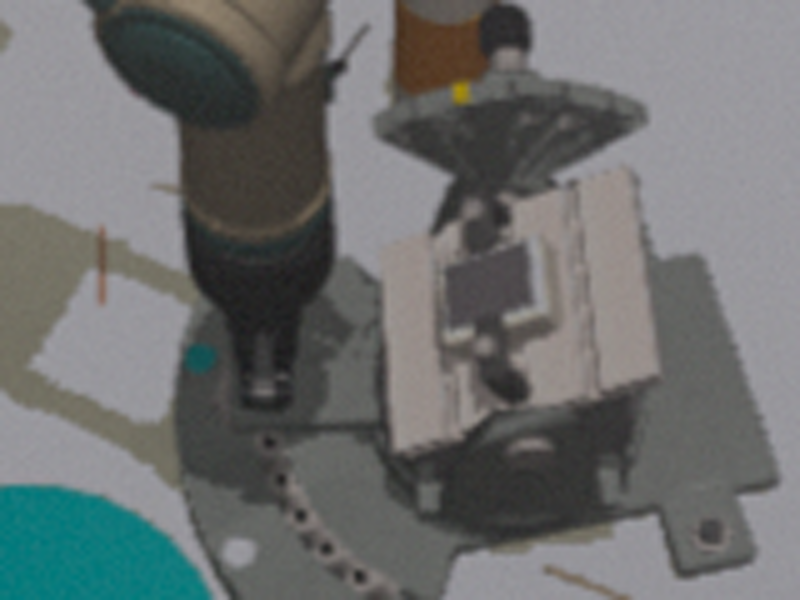

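The jaws are closed on the knob, at (265,390) in the crop. Now I'll lift.

step_arm:
  moves: [0,0,-0.01,0,1,0,0,-0.018,0,1,0,0,-0.022,0,1,0,0,-0.022,0,1]

```text
clock: 2.85
position: [0.4431, -0.1533, 0.0882]
ee_rot: [0.002, 0.006, 1.0, -0.0]
contact_force: [6.1, -0.5, -12.5]
width: 0.0258
```

```bash
python3 -c "
from h import *
go([.4418,-.1287,.090],90)"
```

```text
t 2.85 pos [ 0.4431 -0.1533  0.0882] yhead 89.36 w 0.0258 F [  6.1  -0.5 -12.5] q6 -2.04
  ->  [ 0.0032  0.0492 -0.0036] twist -0.0035 tilt err [ 0.0035 -0.0008]
```

step_arm:
  moves: [0,0,-0.003,0,1,-0.001,0.015,-0.003,0,1,-0.002,0.031,-0.003,0,1,-0.004,0.046,-0.003,0,1,-0.004,0.047,-0.003,0,1]

```text
clock: 3.35
position: [0.4452, -0.1291, 0.0894]
ee_rot: [0.001, 0.005, 1.0, -0.0]
contact_force: [5.8, -1.2, -13.7]
width: 0.0261
```

```bash
python3 -c "
from h import *
go([.4452,-.1299,.090],90)"
```

```text
t 3.35 pos [ 0.4452 -0.1291  0.0894] yhead 89.41 w 0.0261 F [  5.8  -1.2 -13.7] q6 -1.99
  ->  [-0.0001 -0.0015 -0.0013] twist -0.0033 tilt err [ 0.0028 -0.0004]
```

step_arm:
  moves: [0,-0.001,0.01,0,1,0,-0.001,0.02,0,1,0,-0.001,0.02,0,1]

```text
clock: 3.65
position: [0.445, -0.1301, 0.0797]
ee_rot: [0.001, 0.006, 1.0, 0.0]
contact_force: [6.6, -0.1, -9.5]
width: 0.0258
```

```bash
python3 -c "
from h import *
go([.4452,-.1299,.079],90)"
```

```text
t 3.65 pos [ 0.445  -0.1301  0.0797] yhead 89.35 w 0.0258 F [ 6.6 -0.1 -9.5] q6 -2.0
  ->  [-0.0004  0.0003  0.0014] twist -0.0036 tilt err [0.0023 0.0001]
```

step_arm:
  moves: [0,0,0,0,-0.4,0,0,0,0,-0.4,0,0,0,0,-0.4,0,0,-0.1,0,-0.4,0,0,-0.2,0,-0.4]

```text
clock: 4.15
position: [0.4422, -0.1295, 0.1801]
ee_rot: [-0.002, 0.005, 1.0, 0.001]
contact_force: [1.1, 0.0, 0.1]
width: 0.0598
```

step_arm:
  moves: [0,0,-0.1,0,-0.4,0,0,-0.14,0,-0.4,0,0,-0.14,0,-0.4]

```text
clock: 4.45
position: [0.4454, -0.1309, 0.2539]
ee_rot: [0.004, 0.005, 1.0, -0.002]
contact_force: [-0.2, -0.0, -0.3]
width: 0.0597
```

```bash
python3 -c "
from h import *
go([.4452,-.1299,.079],90)
w,s=snap('wrist','w3')
cv2.imwrite('pics/w3b.png',cv2.resize(w['frame'],(800,600)))
print('home cap at -.349 px',proj(w,s,[[.4418,-.1287,.0875],[.4418,-.1287,.0915]])/.64)
snap('side','d3');snap('scene','s3')"
```

```text
t 4.45 pos [ 0.4454 -0.1309  0.2539] yhead 89.39 w 0.0597 F [-0.2 -0.  -0.3] q6 -2.0
  ->  [0.003  0.0034 0.3498] twist -0.0034 tilt err [ 0.0074 -0.0038]
home cap at -.349 px [[412.13059463 266.76056963]
 [412.1739223  268.29879017]]
```

View pics/w3b.png

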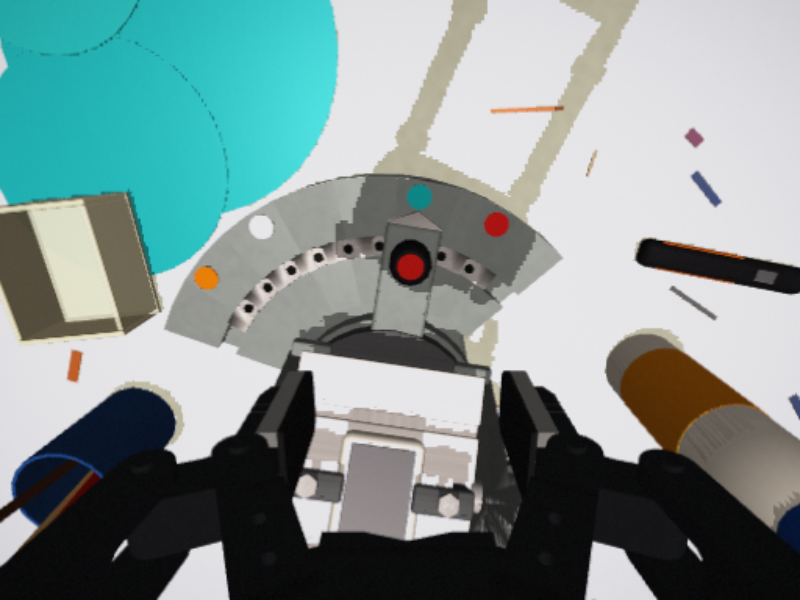

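The cap is at (410,266), predicted (412,267), and the pointer at (418,207) lines up with the turquoise dot at (419,195), so the swivel is set. Next is the tilt knob.

```bash
python3 -c "
from h import *
go([.596,-.033,.34],-10.1+1e-9)"
```

```text
t 4.6 pos [ 0.4427 -0.1296  0.2488] yhead 89.39 w 0.0597 F [-0.4 -0.7 -0.2] q6 -2.0
  ->  [-0.304   0.1967 -0.1828] twist -0.4473 tilt err [-0.0022  0.0008]
```

step_arm:
  moves: [0,0,-0.1,0.04,-0.4,-0.06,0.04,-0.18,0.09,-0.4,-0.3,0.196,-0.18,0.23,-0.4,-0.3,0.196,-0.18,0.23,-0.4,-0.3,0.196,-0.18,0.23,-0.4]

```text
clock: 5.1
position: [0.5957, -0.0325, 0.3379]
ee_rot: [-0.002, 0.36, 0.933, -0.0]
contact_force: [-0.3, -1.2, 0.8]
width: 0.0599
```

```bash
python3 -c "
from h import *
go([.596,-.033,.33],-10.1)"
```

```text
t 5.1 pos [ 0.5957 -0.0325  0.3379] yhead 47.78 w 0.0599 F [-0.3 -1.2  0.8] q6 -1.0
  ->  [-0.0012 -0.0003  0.0158] twist 0.3215 tilt err [-0.0033  0.0003]
```

step_arm:
  moves: [0,0,0.02,0.23,-0.4,0,0,0.02,0.23,-0.4,0,0,0.02,0.23,-0.4,0,0,0.02,0.23,-0.4,0,0,0.02,0.23,-0.4]

```text
clock: 5.6
position: [0.5941, -0.0335, 0.327]
ee_rot: [-0.002, 0.666, 0.746, -0.001]
contact_force: [0.4, -0.4, -0.6]
width: 0.0597
```

step_arm:
  moves: [0,0,0,0.09,-0.4,0,0,0,0.09,-0.4,0,0,0,0.09,-0.4]

```text
clock: 5.9
position: [0.5941, -0.0335, 0.3274]
ee_rot: [-0.002, 0.763, 0.647, -0.002]
contact_force: [0.0, 0.6, -0.6]
width: 0.0597
```

```bash
python3 -c "
from h import *
go([.596,-.033,.215],-10.1)
w,s=snap('wrist','w4')
cv2.imwrite('pics/w4b.png',cv2.resize(w['frame'],(800,600)))
a=.1731-.349;X=np.array([np.cos(a),np.sin(a)]);Y=np.array([-X[1],X[0]])
for r in (.107,.132):
  p=np.append(np.array([.5747,-.1523])+r*Y,.21);print(proj(w,s,[p])/.64)
"
```

```text
t 5.9 pos [ 0.5941 -0.0335  0.3274] yhead -9.44 w 0.0597 F [ 0.   0.6 -0.6] q6 -0.01
  ->  [0.0017 0.0045 0.2248] twist 0.0037 tilt err [-0.0046  0.0007]
[[410.29900545 318.19411659]]
[[410.96668356 274.03657804]]
```

View pics/w4b.png

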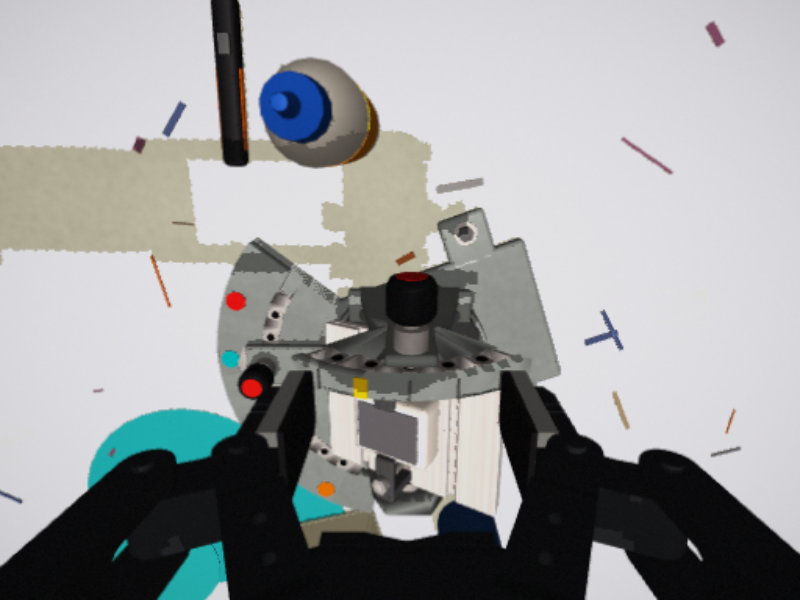

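The knob is centred at column 412, rows 272–326, against a prediction of 410. Two holes lie on each side of it, so tilt is in the 30° hole, one hole from the yellow mark. I'll descend and grip.

step_arm:
  moves: [0.002,0.004,0.09,0.004,-0.4,0.002,0.004,0.16,0.004,-0.4,0.002,0.004,0.22,0.004,-0.4,0.002,0.004,0.24,0.004,-0.4,0.002,0.004,0.24,0.004,-0.4]

```text
clock: 6.45
position: [0.5959, -0.0328, 0.2079]
ee_rot: [-0.002, 0.767, 0.642, -0.001]
contact_force: [0.2, 0.8, 1.2]
width: 0.0597
```

```bash
python3 -c "
from h import *
go([.596,-.0326,.207],-10.1)"
```

```text
t 6.45 pos [ 0.5959 -0.0328  0.2079] yhead -10.09 w 0.0597 F [0.2 0.8 1.2] q6 0.0
  ->  [0.0004 0.0001 0.0018] twist 0.0001 tilt err [-0.0044  0.0007]
```

step_arm:
  moves: [0,0,0,0,1,0,0,0,0,1,0,0,0,0,1,0,0,0,0,1,0,0,0,0,1]
  force: 60

```text
clock: 6.95
position: [0.5974, -0.0328, 0.2116]
ee_rot: [0.001, 0.767, 0.642, 0.001]
contact_force: [-2.6, 1.2, 5.8]
width: 0.0257
```

step_arm:
  moves: [0.008,0,0,0,1,0.016,0,0,0,1,0.021,0,0,0,1,0.021,0,0,0,1]

```text
clock: 7.35
position: [0.5996, -0.0273, 0.2115]
ee_rot: [0.005, 0.767, 0.642, -0.002]
contact_force: [-1.8, -11.3, 3.5]
width: 0.0258
```

```bash
python3 -c "
from h import *
go([.596,-.0326,.207],-10.1)
a=.1731-.349;Y=np.array([-np.sin(a),np.cos(a),0]);print(manip.get_state()['contact_force']@Y)"
```

```text
t 7.35 pos [ 0.5996 -0.0273  0.2115] yhead -10.12 w 0.0258 F [ -1.8 -11.3   3.5] q6 0.02
  ->  [-0.0115 -0.0053  0.009 ] twist -0.0001 tilt err [ 0.0028 -0.0101]
-11.47078208329216
```

step_arm:
  moves: [0.006,0,0,0,1,0.009,0,0,0,1,0.009,0,0,0,1]

```text
clock: 7.65
position: [0.6003, -0.0237, 0.2114]
ee_rot: [0.005, 0.767, 0.642, -0.003]
contact_force: [-1.5, -12.4, 4.3]
width: 0.0257
```

```bash
python3 -c "
from h import *
go([.596,-.0326,.207],-10.1)
a=.1731-.349;Y=np.array([-np.sin(a),np.cos(a),0]);s=manip.get_state();print(s['contact_force']@Y,(s['position']-[.5974,-.0328,.2116])@Y)"
```

```text
t 7.65 pos [ 0.6003 -0.0237  0.2114] yhead -10.13 w 0.0257 F [ -1.5 -12.4   4.3] q6 0.03
  ->  [-0.0189 -0.0054  0.0089] twist -0.0002 tilt err [ 0.0025 -0.0113]
-12.430374729101178 0.009460955707548012
```

step_arm:
  moves: [0.003,0,0,0,1,0.003,-0.015,0.001,0,1,0.003,-0.03,0.003,0,1,0.003,-0.044,0.006,0,1,0.003,-0.044,0.006,0,1]

```text
clock: 8.15
position: [0.5774, -0.0182, 0.2085]
ee_rot: [0.004, 0.767, 0.642, -0.003]
contact_force: [-4.8, -11.0, 6.4]
width: 0.0259
```

```bash
python3 -c "
from h import *
go([.596,-.0326,.207],-10.1)
a=.1731-.349;X=np.array([np.cos(a),np.sin(a),0]);Y=np.array([-np.sin(a),np.cos(a),0]);s=manip.get_state();f=s['contact_force'];d=s['position']-[.6003,-.0237,.2114];print(f@X,f@Y,d@X,d@Y,d[2])"
```

```text
t 8.15 pos [ 0.5774 -0.0182  0.2085] yhead -10.15 w 0.0259 F [ -4.8 -11.    6.4] q6 0.04
  ->  [-0.0217  0.0417  0.0034] twist -0.0003 tilt err [ 0.0004 -0.0111]
-2.8109548183593445 -11.658368323820387 -0.02349915032752601 0.0013956143889243548 -0.0028843719775796806
```

step_arm:
  moves: [-0.008,0.002,0,0,1,-0.016,0.002,0,0,1,-0.022,0.002,0,0,1,-0.022,0.002,0,0,1]

```text
clock: 8.55
position: [0.5762, -0.0281, 0.2086]
ee_rot: [0.003, 0.767, 0.641, -0.003]
contact_force: [-6.2, -7.7, 7.6]
width: 0.0256
```

```bash
python3 -c "
from h import *
go([.596,-.0326,.207],-10.1)
a=.1731-.349;X=np.array([np.cos(a),np.sin(a),0]);Y=np.array([-np.sin(a),np.cos(a),0]);s=manip.get_state();f=s['contact_force'];d=s['position']-[.5974,-.0328,.2116];print(f@X,f@Y,d@X,d@Y,d[2])"
```

```text
t 8.55 pos [ 0.5762 -0.0281  0.2086] yhead -10.19 w 0.0256 F [-6.2 -7.7  7.6] q6 0.02
  ->  [-0.0018  0.0406  0.0032] twist -0.0005 tilt err [-0.001  -0.0082]
-4.788750288965786 -8.707917471733658 -0.021702531364827027 0.0008818376029992577 -0.002999567493034011
```

step_arm:
  moves: [0,0,0,0,-0.4,0,0,0,0,-0.4,0,0,0,0,-0.4,0,0,-0.08,0,-0.4,0,0,-0.16,0,-0.4]

```text
clock: 9.05
position: [0.5767, -0.0232, 0.2862]
ee_rot: [-0.002, 0.767, 0.642, -0.001]
contact_force: [-0.1, -0.7, 0.7]
width: 0.0598
```

step_arm:
  moves: [0,0,-0.08,0,-0.4,0,0,-0.08,0,-0.4,0,0,-0.08,0,-0.4]

```text
clock: 9.35
position: [0.5778, -0.0235, 0.3277]
ee_rot: [0.001, 0.767, 0.642, 0.001]
contact_force: [0.1, -0.4, -1.3]
width: 0.0599
```

```bash
python3 -c "
from h import *
go([.596,-.0326,.207],-10.1)
w,s=snap('wrist','w5');d,_=snap('side','d5');c,_=snap('scene','s5')
a=.1731-.349;X=np.array([np.cos(a),np.sin(a)]);Y=np.array([-X[1],X[0]]);O=np.array([.5747,-.1523])
K0=lambda r:np.append(O+r*Y-X*.022,.2071)
print('wrist pred',proj(w,s,[K0(.107),K0(.132)])*2-[300,300],'+4mm',proj(w,s,[K0(.136)])*2-[300,300])
cap=np.append(O-.135*X,.0875)
print('scene pred tilt',(proj(c,s,[K0(.1195)])-[140,160])*4,'cap',(proj(c,s,[cap,cap+[0,0,.004]])-[140,160])*4)
A=cv2.resize(c['frame'][160:310,140:300],(640,600),interpolation=cv2.INTER_CUBIC);cv2.imwrite('pics/s5c.png',A)
cv2.imwrite('pics/w5c.png',cv2.resize(w['frame'],(800,600)))
print('w pred in 800',proj(w,s,[K0(.107),K0(.132),K0(.136)])/.64)
"
```

```text
t 9.35 pos [ 0.5778 -0.0235  0.3277] yhead -10.13 w 0.0599 F [ 0.1 -0.4 -1.3] q6 0.02
  ->  [-0.0116  0.0383  0.2416] twist -0.0002 tilt err [ 0.0025 -0.0001]
wrist pred [[213.89912243 120.02626046]
 [213.6956164   64.98952109]] +4mm [[213.66183101  55.88891506]]
scene pred tilt [[443.94084145 129.66587916]] cap [[178.88234568 307.46048965]
 [178.36653218 302.59128097]]
w pred in 800 [[401.4836894  328.14551598]
 [401.32470031 285.14806335]
 [401.29830548 278.03821489]]
```

View pics/w5c.png

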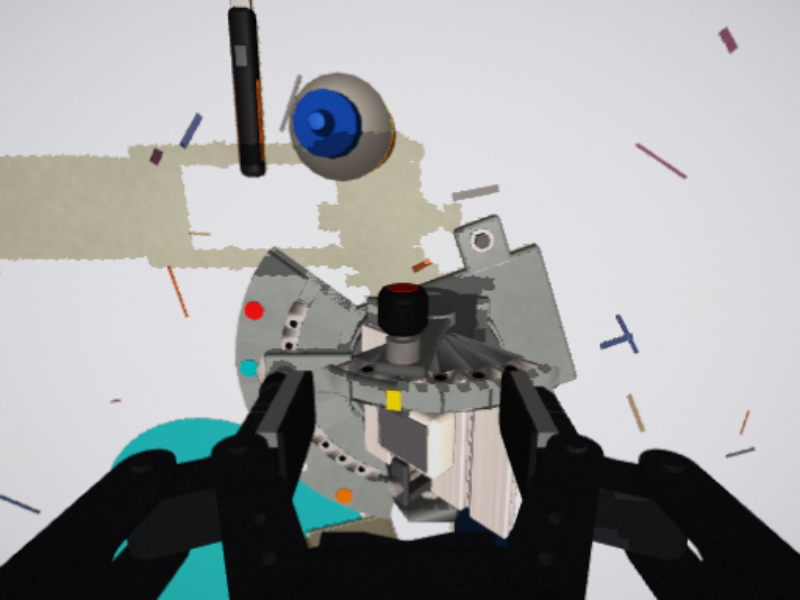

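View pics/s5c.png

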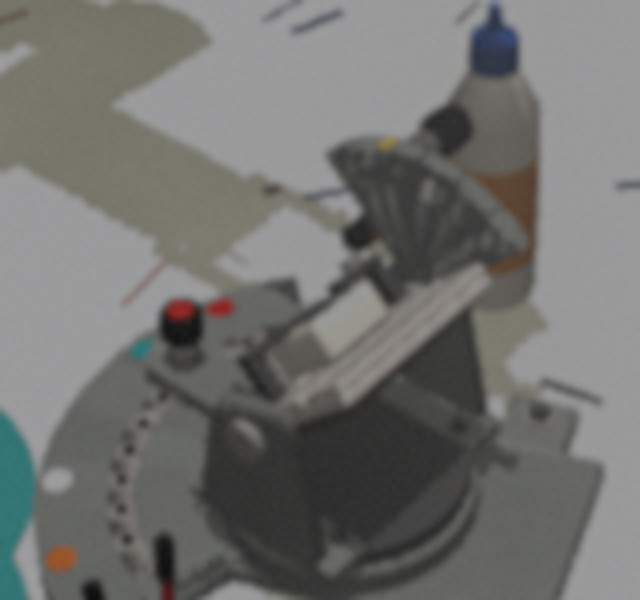

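Both pins look fully home. Tilt-knob face row is 283 against a predicted 285, the same offset as in the home pose before the move, and three holes are now free to its right. The swivel cap reads no higher than predicted for a home pin. I'll hand the job in.

```bash
python3 -c "
from rig import job,manip
print(job.sign_off(),manip.get_state()['clock'])"
```

```text
the job is handed in; nothing more can be done
the job is handed in; nothing more can be done
```

The table is swivelled to the turquoise hole and its top is tilted to 45°. Both plungers have snapped home and the hand is clear, about 9.4 s into the 48 s limit.

- **Swivel:** I pulled the plunger, turned the table one hole from -0.1745 to -0.349 and released it. The pointer lines up with the turquoise dot, and the knob cap is within about 2 pixels of where it should be in the wrist view.
- **Tilt:** I then pulled the tilt plunger and moved the top from 30° to 45°. The knob sits beside the yellow mark with three free holes on one side and one on the other. Its outer face is within about 2 pixels of the prediction, the same offset as before the move.
- **Checks that disagreed:** In the last scene picture, the tilt knob was about 1.5 camera pixels sideways of the prediction and the swivel cap about 1 pixel low, within the 2 mm calibration. The gripper read about 26 mm on the 28 mm knobs, which I did not explain; it held both without visible slipping.
- **Not checked closely:** A plunger less than about 1 mm short of home would not show in the pictures. I saw no sign of contact with the things around the table, but I did not measure their positions again at the end.

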